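# Find the hidden lid release of a thermal cycler and open the lid

## Task

Open the thermal cycler for loading: run a fingertip along the groove across its front edge until it drops into the release notch, press down inside the notch until the lid springs up, then push the lid back to its stop with the outside of the fingers and leave it standing open. Grasp nothing, and leave the loose things around it where they lie.

Things in the scene. Friction and masses are not known exactly. Their poses are not given: they have to be found in the camera images.
- cycler: Thermal cycler, fixed to the bench: grey and white housing 230 deep (x), 304 wide (y), 98 high at its cheeks. Origin: centre of its underside; own x points from its front (towards the robot) to its hinge side, y to its left, z up. A black finger groove, open at the top, runs along y across its front. The flat keys and display beside the groove play no part.
- groove_left (a point): Left (+y) end of the finger groove, mid-width, at floor level. The groove is 140 mm long (to groove_right) and 39 mm wide, its flat rigid floor 70 mm above the bench; front bezel 6 mm and ends 8 mm above the floor, lid on the far side up to 34 mm above it.
- groove_right (a point): Right (-y) end of the groove, mid-width, at floor level.
- groove_mid (a point): Midpoint of the groove, at floor level (92 mm in front of the cycler's origin). Says nothing of where the notch is: that is a recess in the floor, as black as the rest, as wide as the groove, 44 mm long along it and 2.5 mm deep, its middle anywhere within 40 mm of this point.
- release (a joint): Rocker latch whose pad is the notch's floor. 0 at rest; grows as the pad is pressed down, to 0.24 rad at its stop. At the groove's mid-width the pad sinks 37 mm per rad: the latch lets go at about 0.14 rad (5 mm of press, 7.5 mm below the groove's floor), the stop is at 9 mm of press. Springs back; takes 2 N to start, 6 N at the stop.
- lid (a joint): Lid hinge. 0 = shut and latched. Released, it springs up by itself to about 1.0 to 1.3 rad within two seconds (less while something is in its way) and stays there by hinge friction. From there it takes 1 to 3 N at its edge to push it on to its stop at 1.85 rad, leaning back past upright; it stays where it is left.
- hinge_mid (a point): Middle of the lid's hinge axis, 137 mm behind the groove's mid-width line and 78 mm above the bench; the axis runs along the cycler's y.
- lid_edge (a point): Middle of the lid's front lower edge, 117 mm from the hinge axis. The lid is a white tray turned upside down, 117 deep, 236 wide, 26 high; shut, its front is the groove's far wall. Under it, 84 to 95 mm from the hinge axis, a steel catch rail 150 mm wide hangs 12 mm below the lower edge.
- cool_rack: Bystander: low green tube block, 58x105x41 mm, loose. Origin: centre of its underside.
- tip_box: Bystander: closed pipette tip box, 90x123x104 mm, loose. Origin: centre of its underside.
- tube_rack: Bystander: yellow open tube rack, 50x116x75 mm, loose. Origin: centre of its underside.
- timer: Bystander: flat white timer, 62x62x19 mm, loose. Origin: centre of its underside.
- marker: Bystander: felt marker lying, 12x137x13 mm, loose. Origin: centre of its underside.
- microtube_a: Bystander: clear microtube lying, 16x41x13 mm, loose. Origin: centre of its underside.
- microtube_b: Bystander: clear microtube lying, 16x41x13 mm, loose. Origin: centre of its underside.
- pipette: Bystander: black pipette lying, 246x59x29 mm, loose. Origin: centre of its underside.

How it is judged:
By the outcome, as a careful person would: the job done as asked, in the order asked, and still so for the second after the job is handed in, with the robot touching nothing.
It also fails if it takes over 64 s, if anything falls off the work surface, if the arm or the gripper's body presses on something with over 40 N, if the wrist force passes 120 N, or if a joint passes its speed limit or range.

## Robot

A 7-joint arm with a two-finger parallel gripper is mounted at the origin on the work surface; the furniture and walls round the work are solid. World frame = base frame: x ahead of the robot, y to its left, z up, the work surface at z = 0. Lengths are in m, angles in rad, forces in N, time in s.
With the tool pointing down it reaches from about 0.4 to 0.85 m from the base axis. Payload 4.4 kg.
Tool frame: the origin (TCP) lies between the finger pads; the fingertips stand 8 mm ahead of it and the grasp point (between the pads) lies 11 mm behind it; z points along the fingers, y is the line along which they close (so a half turn about z gives the same grasp; the last joint's range is limited). The gripper opens to 94 mm and grips with 3 to 60 N. Pads are 16 mm wide; open, the fingers measure 119 mm over their backs; the gripper's body (75 mm by 177 mm) begins 78 mm behind the grasp point.
Start: joints at [-1.17, 0.628, 0.038, 1.517, -0.027, 0.996, -0.02], TCP at [0.292, 0.58, 0.213] pointing down, gripper open.
Joint ranges: [-3.06, 3.06], [-0.37, 2.12], [-1.25, 1.32], [0.18, 2.47], [-1.1, 4.24], [0.23, 1.98], [-2.94, 2.94]. Speed limits (rad/s): [2.57, 2.57, 3.14, 3.14, 3.14, 3.14, 3.14].

## Interface

Orientations are given as [roll, pitch, yaw] about the fixed x, y, z axes, in that order (R = Rz(yaw) Ry(pitch) Rx(roll)).
In Python, from rig import env, jaws, kinematics, imaging gives the robot as it stands. Calls block until the motion is done:
- env.move_to(position, orientation): joint-space move of the TCP to a pose.
- env.move_l(position, v=0.15, frame=None, until_force=None): straight line of the TCP; frame=None keeps the orientation; v is the mean speed in m/s. With until_force (N) it stops when the force on the tool has changed by that much, and returns True; else False.
- env.movej(angles): joint-space move.
- jaws.gripper_to(opening, force=None): finger opening in m; force is the grip in N (None keeps the last); returns when the fingers have stopped.
- env.pause(seconds).
- kinematics.inverse_kinematics(position, orientation): joint angles nearest the present ones, or None.
- env.observe(): the state.
- imaging.snapshot(name): name is "scene" or "side" or "wrist"; returns the picture (480x640x3 uint8, red, green, blue); there is no depth.
- imaging.calibration(name): a dict with "fovy" (degrees; the focal length in pixels is half the picture's height over the tangent of half this angle, whatever the lens; pixels are square), "cx", "cy" (the principal point, pixels), "world_from_camera" (4x4, takes a point from camera to world coordinates). Camera axes: x right, y up, looking along -z (the intrinsics and any distortion apply to the point x, -y, -z); pixel columns grow to the right and rows downward; lengths in m; the calibration is good to about 2 mm. A picture is of the moment at which its call begins: read the wrist's pose just before it. calibration takes no time and is no camera call; for the wrist camera it gives the pose at the moment of the call.
A pose or a line that the arm cannot do raises env.IKError and nothing moves.
- env.hand_in(): hands the job in; it is judged then, once.
The state is a dict: "t": time; "q": joint angles; "qvel": joint speeds; "joint_torque": joint torques, N m; "ee_pos": TCP position; "tool_rot": TCP orientation; "force": force on the tool from outside, world axes, zero at the start; "ft_torque": the same for the moment, N m; "finger_gap": finger opening in m; "grasp_force": force on a finger pad.
Only numpy, scipy, OpenCV 4.12 (cv2) and the standard library are available. Lean on these libraries where they do the work, as an engineer would, in place of code of your own. Each camera call takes 0.05 s, during which the arm holds its last target. There are 200 camera calls.

## Working session

There is one attempt and no reset: what is moved stays moved. The work goes in short steps, each a Python script; the robot and the scene stay as the last script left them, time stands still between calls to the robot, and variables do not carry over. Pictures are saved under pics/ and viewed, at most 10 in all, crops included, and the job is handed in when it is done.

```bash
ls; mkdir -p pics
python3 - <<'E'
from rig import env,imaging
import cv2,numpy as np
for n in("scene","side"):
    cv2.imwrite(f"pics/{n}0.png",imaging.snapshot(n)[:,:,::-1]); c=imaging.calibration(n); print(n,c)
s=env.observe();print(s)
E
```

```text
pics
scene {'fovy': 43.23151397664969, 'cx': 326.2391646069687, 'cy': 250.5880180008446, 'world_from_camera': array([[-0.73324222,  0.29282718, -0.61368403, -0.30845098],
       [-0.67951285, -0.34855826,  0.64557681,  1.02892296],
       [-0.0248622 ,  0.89037036,  0.45455746,  0.72465523],
       [ 0.        ,  0.        ,  0.        ,  1.        ]])}
side {'fovy': 56.68866963372414, 'cx': 313.4849344761953, 'cy': 244.5009405414148, 'world_from_camera': array([[-0.29710932, -0.73271927,  0.61224874,  1.13418569],
       [ 0.95482668, -0.22418626,  0.19505522,  0.29856395],
       [-0.00566297,  0.64254415,  0.76622774,  0.80633163],
       [ 0.        ,  0.        ,  0.        ,  1.        ]])}
{'t': 0.1, 'q': array([-1.16984371,  0.62922679,  0.03842073,  1.51824122, -0.02701776,
        0.99630856, -0.01999926]), 'qvel': array([ 0.00050004, -0.00174269,  0.00107567, -0.00147216, -0.00014809,
        0.00216289, -0.00046981]), 'joint_torque': array([ 2.45640906e-03, -5.50792265e+01,  1.14737615e+00, -1.87117267e+01,
       -5.21342468e-02,  1.92860834e-02,  5.04831871e-05]), 'ee_pos': array([0.292188  , 0.579981  , 0.21267159]), 'tool_rot': array([-3.13992543e+00, -1.42420178e-05,  2.67485115e+00]), 'force': array([ 0.89615081,  0.28588511, -0.31787403]), 'ft_torque': array([ 0.00346957, -0.00178577,  0.02270776]), 'grasp_force': 0.0, 'finger_gap': 0.09370112198896555}
```

View pics/scene0.png

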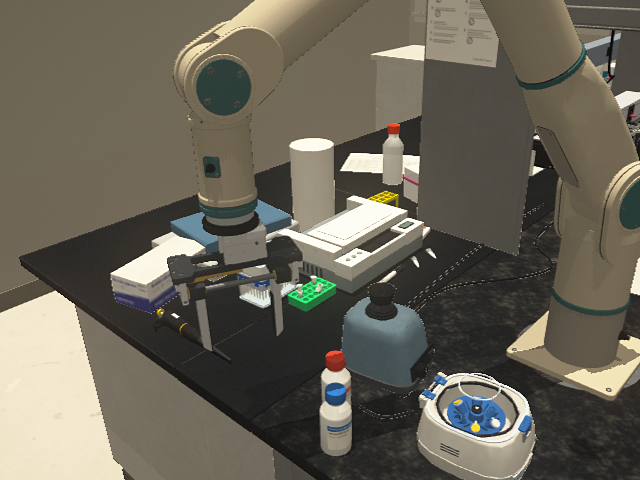

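View pics/side0.png

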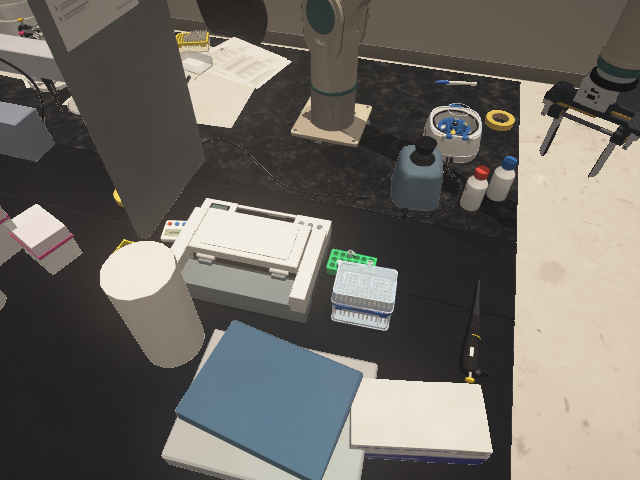

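The scene view shows the cycler around (360,240) with its groove to the right front. The grey panel is on its right, and the wash bottle is in front on the left. The side view shows it from behind, around (250,255). I'll enlarge both.

Run:
```python
import cv2,numpy as np
a=cv2.imread("pics/scene0.png")[185:305,280:440]; b=cv2.imread("pics/side0.png")[190:325,160:340]
cv2.imwrite("pics/c1.png",cv2.resize(a,(800,600),interpolation=cv2.INTER_CUBIC))
cv2.imwrite("pics/c2.png",cv2.resize(b,(800,600),interpolation=cv2.INTER_CUBIC))
```

```text
(no output)
```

View pics/c1.png

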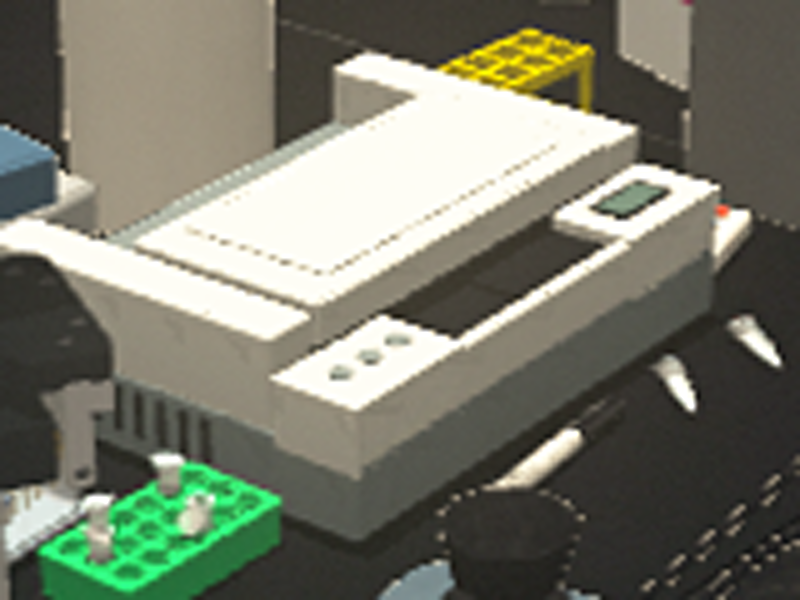

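View pics/c2.png

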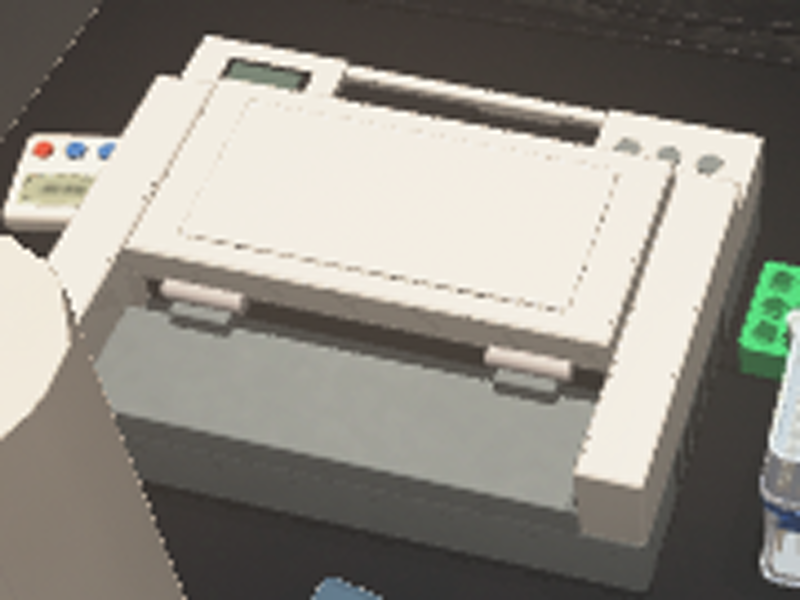

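Both crops show clear corners of the cycler: key panel, front corners, lid corners and base. I'll fit (x, y, yaw) from them.

```bash
cat > fit.py <<'E'
import numpy as np
from rig import imaging
from scipy.optimize import least_squares
def proj(n,P):
    c=imaging.calibration(n); T=np.linalg.inv(c["world_from_camera"]); p=P@T[:3,:3].T+T[:3,3]
    f=240/np.tan(np.radians(c["fovy"])/2); return np.c_[c["cx"]+f*p[:,0]/-p[:,2],c["cy"]+f*-p[:,1]/-p[:,2]]
def w(par,L):
    x,y,a=par;c,s=np.cos(a),np.sin(a);L=np.array(L)/1000.
    return np.c_[x+c*L[:,0]-s*L[:,1],y+s*L[:,0]+c*L[:,1],L[:,2]]
E
python3 - <<'E'
from fit import *
A=[((455,345),(-111.5,70,78)),((358,408),(-115,152,78)),((360,540),(-115,152,0)),((318,305),(-72,118,104)),((637,127),(-72,-118,104)),((718,187),(-115,-152,78)),((622,242),(-111.5,-70,78))]
B=[((763,138),(-115,152,78)),((207,37),(-115,-152,78)),((672,160),(-72,118,104)),((210,82),(-72,-118,104)),((610,345),(45,118,104)),((125,250),(45,-118,104)),((643,487),(115,152,98)),((650,590),(115,152,0))]
obs=[np.array([a for a,_ in A])/5+[280,185],np.array([a for a,_ in B])/(800/180)+[160,190]]
L=[[l for _,l in A],[l for _,l in B]]
f=lambda p:np.r_[(proj("scene",w(p,L[0]))-obs[0]).ravel(),(proj("side",w(p,L[1]))-obs[1]).ravel()]
r=least_squares(f,[.6,.2,0.],loss="soft_l1")
print(r.x);print(f(r.x).reshape(-1,2).round(1))
print(w(r.x,[(-92,70,70),(-92,0,70),(-92,-70,70),(45,0,78)]))
E
```

```text
[ 0.59562098 -0.01510035  0.05640464]
[[-0.2 -2.1]
 [-1.  -0.8]
 [-1.2  2.7]
 [ 1.1 -1.2]
 [-5.9  1.3]
 [-1.  -1.7]
 [-0.5 -2.1]
 [-0.3 -1. ]
 [-1.6 -0.8]
 [ 0.6 -2.8]
 [ 2.  -3.7]
 [ 0.1 -2.3]
 [-0.8 -2.6]
 [ 0.3 -0.1]
 [-0.3  2.9]]
[[ 0.49982106  0.04960185  0.07      ]
 [ 0.50376729 -0.02028682  0.07      ]
 [ 0.50771352 -0.0901755   0.07      ]
 [ 0.64054942 -0.01256349  0.078     ]]
```

```bash
cat >> fit.py <<'E'
def ray(n,u,v):
    c=imaging.calibration(n);T=c["world_from_camera"];f=240/np.tan(np.radians(c["fovy"])/2)
    return T[:3,3],T[:3,:3]@np.array([(u-c["cx"])/f,-(v-c["cy"])/f,-1])
def onz(n,u,v,z=0):
    o,d=ray(n,u,v);return (o+d*(z-o[2])/d[2]).round(3)
def tri(a,b):
    (o,d),(p,e)=ray(*a),ray(*b);s=np.linalg.lstsq(np.c_[d,-e],p-o,rcond=None)[0]
    P,Q=o+d*s[0],p+e*s[1];return ((P+Q)/2).round(3),np.linalg.norm(P-Q).round(4)
E
python3 - <<'E'
from fit import *
from rig import env,kinematics
print("bottle cap",tri(("scene",381,290),("side",425,145)))
print("bottle base",onz("scene",398,384),onz("side",420,208))
print("panel",onz("scene",520,253),onz("scene",424,217),onz("side",145,235),onz("side",205,165))
print("cyl top",tri(("scene",312,146),("side",140,270)))
for yaw in(0.056,0.056+np.pi,0.056-np.pi):
  for y in(.03,-.02,-.08):
    print(yaw,y,kinematics.inverse_kinematics([.5,y,.09],[np.pi,0,yaw]))
T=imaging.calibration("wrist")["world_from_camera"];s=env.observe()
from scipy.spatial.transform import Rotation as R
print("cam in tool",R.from_euler("xyz",s["tool_rot"]).inv().apply(T[:3,3]-s["ee_pos"]))
E
```

```text
bottle cap (array([0.262, 0.291, 0.168]), np.float64(0.0031))
bottle base [0.204 0.309 0.   ] [0.296 0.316 0.   ]
panel [ 0.279 -0.311  0.   ] [ 0.598 -0.343  0.   ] [ 0.58  -0.305  0.   ] [ 0.302 -0.282 -0.   ]
cyl top (array([ 0.808, -0.1  ,  0.232]), np.float64(0.002))
0.056 0.03 [-0.49289324  0.68615998  0.57736632  2.05182428 -0.66582647  0.59418626
 -0.96388184]
0.056 -0.02 [-0.40839529  0.69275488  0.60287187  2.05353733 -0.69158325  0.60384576
 -0.83782417]
0.056 -0.08 [-0.28744375  0.69856855  0.60282295  2.03784128 -0.68620716  0.61319611
 -0.72702494]
3.197592653589793 0.03 [-0.05490524  0.60974444 -0.08957593  2.03962141  0.10774181  0.49654342
  1.40357939]
3.197592653589793 -0.02 [ 0.05533764  0.60967203 -0.10478986  2.04063783  0.12590565  0.49718678
  1.48532552]
3.197592653589793 -0.08 [ 0.18227144  0.61573803 -0.11640852  2.02470797  0.13824337  0.50841078
  1.59295446]
-3.085592653589793 0.03 [-0.05490524  0.60974444 -0.08957593  2.03962141  0.10774181  0.49654342
  1.40357939]
-3.085592653589793 -0.02 [ 0.05533764  0.60967203 -0.10478986  2.04063783  0.12590565  0.49718678
  1.48532552]
-3.085592653589793 -0.08 [ 0.18227144  0.61573803 -0.11640852  2.02470797  0.13824337  0.50841078
  1.59295446]
cam in tool [ 0.07084767  0.00034124 -0.17201039]
```

Run:
```python
from fit import *
from rig import env,jaws
import cv2
s=env.observe();p=s["ee_pos"]
env.move_l([p[0],p[1],.29],v=.3)
env.move_to([.52,-.02,.27],[np.pi,0,.056+np.pi])
jaws.gripper_to(0)
c=imaging.calibration("wrist");im=imaging.snapshot("wrist");np.save("wc.npy",c)
cv2.imwrite("pics/w1.png",im[:,:,::-1])
s=env.observe();print(s["t"],s["ee_pos"],s["force"],s["finger_gap"])
print(proj("wrist",w((.5956,-.0151,.0564),[(-111.5,70,78),(-111.5,-70,78),(-72,118,104),(-72,-118,104),(-115,152,78),(-115,-152,78)])).round(1))
```

```text
4.2667 [ 0.52001106 -0.02001907  0.26999153] [-0.09500706  0.12572356  0.09861172] 0.0005047898124598495
[[390.3 187.2]
 [244.  187.3]
 [446.1 233.3]
 [188.3 233.6]
 [476.5 183.4]
 [157.9 183.7]]
```

View pics/w1.png

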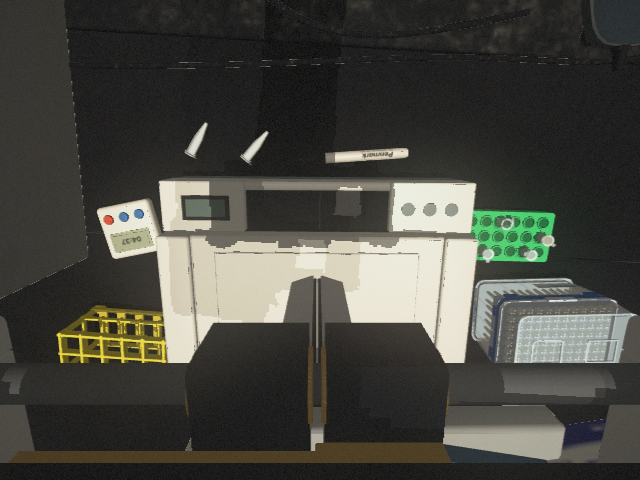

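The wrist view confirms the fit to about 1–2 mm: groove ends at (246,190) and (390,190), lid edge at row 233. Next I touch down at the left end and slide with light force.

Run:
```python
from fit import *
from rig import env
C=(.5955,-.0155,.0564)
P=lambda y,z,x=-94:[*w(C,[(x,y,0)])[0][:2],z]
rot=[np.pi,0,.0564+np.pi]
env.move_to(P(52,.12),rot)
env.pause(.2); F0=env.observe()["force"]
hit=env.move_l(P(52,.070),v=.025,until_force=2.5)
s=env.observe(); print(hit,s["t"],s["ee_pos"],s["force"]-F0)
zf=s["ee_pos"][2]; zc=zf-.0003; y=52
if hit and abs(zf-.078)<.004:
  while y>-52:
    y-=3; env.move_l(P(y,zc),v=.03)
    s=env.observe(); f=s["force"]-F0; z=s["ee_pos"][2]
    print(y,round(s["t"],2),"z",round((z-zf)*1000,2),"zc",round((zc-zf)*1000,2),f.round(1))
    if z<zf-.0019 or abs(f[1])>12: break
    zc+=np.clip((f[2]-3)*.00015,-.0005,.0005)
```

```text
True 6.6417 [0.49870313 0.03112736 0.0783043 ] [-0.99691923 -0.87549671  6.50387167]
49 6.89 z -0.03 zc -0.3 [ 0.8 -1.1  4.2]
46 7.14 z -0.05 zc -0.12 [ 0.5 -0.   2.8]
43 7.39 z -0.5 zc -0.14 [ 0.4 -0.4 -0.1]
40 7.64 z -0.82 zc -0.61 [ 1.2 -0.7 -0.7]
37 7.89 z -1.17 zc -1.11 [ 0.8 -0.9 -0.1]
34 8.14 z -1.58 zc -1.57 [ 0.4 -1.1  1. ]
31 8.39 z -1.86 zc -1.86 [ 0.3 -0.7 -0.7]
28 8.64 z -2.38 zc -2.36 [-0.6 -1.2 -0.5]
```

The support vanished at local y≈44, and the tip has followed the drop without any side force. Next I press at y=30 in small steps, expecting the pad at about −2.5 mm with a soft 2–6 N.

Run:
```python
from fit import *
from rig import env
import cv2
C=(.5955,-.0155,.0564)
P=lambda y,z,x=-94:[*w(C,[(x,y,0)])[0][:2],z]
zf=.0783
for d in np.r_[2.6:10.1:.75]:
    env.move_l(P(30,zf-d/1000),v=.02); s=env.observe()
    print(round(d,2),round(s["t"],2),round((s["ee_pos"][2]-zf)*1000,2),s["force"].round(1))
    if np.abs(s["force"]).max()>20: break
env.pause(.3); print(env.observe()["force"].round(1))
env.move_l(P(30,.15,-104),v=.12)
env.pause(.8)
cv2.imwrite("pics/s2.png",np.hstack([imaging.snapshot("scene")[150:350,200:500],imaging.snapshot("side")[100:300,130:430]])[:,:,::-1])
print(env.observe()["t"])
```

```text
2.6 8.89 -2.47 [-0.3 -1.1  1.5]
3.35 9.14 -3.32 [-0.7 -0.8  3.4]
4.1 9.39 -4.21 [-2.  -1.3  3.9]
4.85 9.64 -5.01 [-3.9  0.   4.1]
5.6 9.89 -5.78 [-4.1 -1.7  6.1]
6.35 10.14 -6.55 [-5.1 -0.9  5.4]
7.1 10.39 -7.31 [-5.5 -1.1  6.5]
7.85 10.64 -8.22 [-4.7 -0.2  5.5]
8.6 10.89 -8.94 [-5.4 -0.3  6.7]
9.35 11.14 -9.68 [-7.1 -0.9  7.4]
[-6.5 -1.   7.4]
13.175
```

View pics/s2.png

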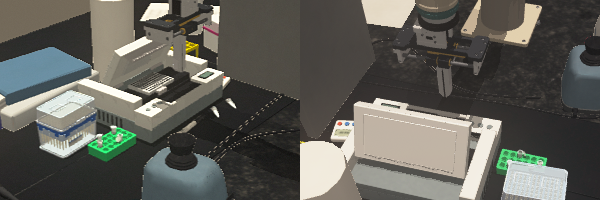

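The lid has sprung up to about 1.1–1.2 rad, and nothing else has moved. Now I push it back with the closed fingers.

Run:
```python
from fit import *
from rig import env
import cv2
C=(.5955,-.0155,.0564)
P=lambda y,z,x=-94:[*w(C,[(x,y,0)])[0][:2],z]
loc=lambda p:((p[0]-C[0])*np.cos(C[2])+(p[1]-C[1])*np.sin(C[2]))*1000
env.move_l(P(0,.168,-100),v=.1)
env.move_l(P(0,.168,-40),v=.1); env.pause(.2)
F0=env.observe()["force"]
for x in np.r_[-35:68:4]:
    h=env.move_l(P(0,.168,x),v=.05,until_force=12); s=env.observe(); f=s["force"]-F0
    print(x,round(s["t"],2),loc(s["ee_pos"]).round(1),f.round(1),h)
    if f[0]<-9 and x>20: break
env.pause(.2);print((env.observe()["force"]-F0).round(1))
cv2.imwrite("pics/s3.png",np.hstack([imaging.snapshot("scene")[150:350,200:500],imaging.snapshot("side")[100:300,130:430]])[:,:,::-1])
```

```text
-35 14.88 -34.6 [ 0.3 -0.4 -0.2] False
-31 15.12 -30.7 [ 0.4 -0.   0.1] False
-27 15.38 -26.8 [ 1.3 -0.9  0.3] False
-23 15.62 -22.7 [0.3 0.2 0.7] False
-19 15.88 -18.7 [-0.3  0.2  0.4] False
-15 16.12 -14.8 [0.7 0.6 1. ] False
-11 16.38 -10.7 [-0.3  0.3  0.5] False
-7 16.62 -6.7 [0.9 0.3 0.6] False
-3 16.88 -2.7 [0.2 0.2 0.3] False
1 17.12 1.4 [0.4 0.2 1.1] False
5 17.38 5.4 [1.  0.  0.4] False
9 17.62 9.4 [1.1 0.4 2.6] False
13 17.88 13.4 [0.8 0.9 0.6] False
17 18.12 17.4 [ 0.3 -0.3 -0.4] False
21 18.38 21.4 [1.  0.4 1.5] False
25 18.62 25.3 [-0.1 -0.4  0.2] False
29 18.88 29.4 [ 1.2 -0.5 -0.8] False
33 19.12 33.4 [ 0.3  0.9 -0.3] False
37 19.38 37.4 [ 0.8 -0.5  0.8] False
41 19.62 41.4 [-0.2 -0.6  0.1] False
45 19.88 45.4 [ 0.6 -0.   0.4] False
49 20.12 49.3 [0.6 0.1 1.1] False
53 20.38 52.5 [-2.4 -0.2  0.4] False
57 20.62 54.4 [-5.3  0.   2.2] False
61 20.88 56.1 [-10.3  -0.3   3.9] False
[-10.3   0.4   4.4]
```

View pics/s3.png

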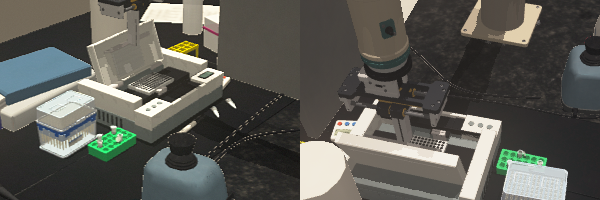

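The contact stiffened at local x≈52–56, which is where the stop at 1.85 rad was predicted. I'll retreat and check the lid angle.

Run:
```python
from fit import *
from rig import env
import cv2
C=(.5955,-.0155,.0564)
P=lambda y,z,x=-94:[*w(C,[(x,y,0)])[0][:2],z]
env.move_l(P(0,.168,-60),v=.12); env.move_l(P(0,.30,-130),v=.2); env.pause(.5)
a=imaging.snapshot("scene")[170:290,280:440];b=imaging.snapshot("side")[180:300,170:330]
L=lambda th:[(45-117*np.cos(th),y,78+117*np.sin(th)) for y in(118,-118)]
a=cv2.resize(a,(400,300),interpolation=cv2.INTER_CUBIC);b=cv2.resize(b,(400,300),interpolation=cv2.INTER_CUBIC)
for im,n,o in((a,"scene",(280,170)),(b,"side",(170,180))):
  for th,c in((1.5,(255,0,0)),(1.85,(0,255,0))):
    for u in proj(n,w(C,L(th))): cv2.circle(im,tuple(int(v) for v in (u-o)*2.5),3,c,1)
cv2.imwrite("pics/f.png",np.hstack([a,b])[:,:,::-1]); s=env.observe();print(s["t"],s["force"])
```

```text
23.8333 [-0.80412689  0.74950043 -0.41088795]
```

View pics/f.png

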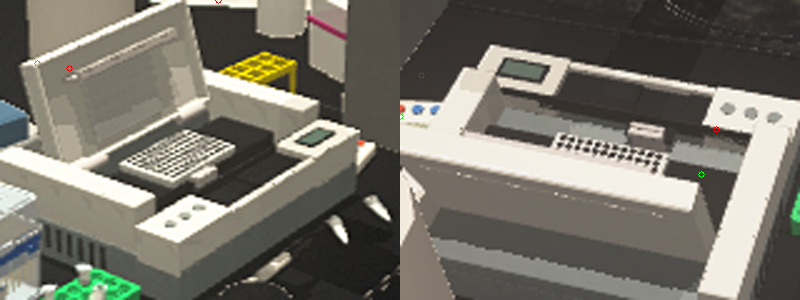

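The lid's edge corner falls on the 1.85 rad prediction in both views: scene crop (37,65) and side crop (698,180). It stands open by itself, and the bystanders I can see in these views look undisturbed.

```bash
python3 -c "
from rig import env
print(env.hand_in())"
```

```text
the job is handed in; nothing more can be done
None
```

The thermal cycler's lid is standing open at its stop (about 1.85 rad), released through the notch and pushed back with the closed fingers. Nothing was grasped, the loose things I could see were undisturbed, and I handed the job in at about 24 s.

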